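Release a paint pot from the pedal dispenser

TASK

Get the paint pot out of the green pedal dispenser: push the red tread of its pedal down until the lid is right up, then lean on the tread more firmly, though never with more than about 20 N, until the inner catch gives way and the pot rolls out into the tray in front. Then ease the pedal all the way back up slowly, over two seconds or more, so that the lid comes down without banging, and let go. Touch neither the lid nor the pot, and leave the things standing around the dispenser where they are.

Things in the scene. Friction and masses are not known exactly. Their poses are not given: they have to be found in the camera images.
- dispenser: Fixed dispenser: green housing 134 mm long (x), 66 wide (y), 116 high; in front of it (-x) a green open tray with sides 62 mm high, ending in a lip 54 mm high at x = -130 mm. Origin on the table under the housing; z up, x from the tray to the closed back, y to the pedal's side. Inside, a white floor slopes down at 14 degrees to the tray lip.
- toe_plate (a point): Point on the steel plate hidden inside the red ribbed tread (52 x 46 mm) at the end of the pedal lever, under the tread's middle. Pedal up: 155 mm in front of (-x) and 85 mm to the +y side of the dispenser's origin, 57 mm above the table. The tread's top lies 6 to 14 mm above it, set differently at each start. Pushed straight down it sinks 26 mm against 2 to 5 N until the lever meets its stop.
- toe (a joint): Travel of plate and tread into the lever on a stiff spring, m: 0 up to some 6 or 7 N, then 1 mm for each further 16 N. With the lever at its stop, some 8 to 16 N on the tread (about 0.6 mm; it differs with the pot's weight) drop the catch; over 23 N is an overload. Readings are too coarse to judge this: feel the force, and watch for the pot.
- catch (a joint): How far the toe spring has drawn the orange catch down, m (4 times the toe travel). The catch stands up through the sloping floor under the lid, in front of the pot: 7 mm proud with the pedal up, 3.5 mm with the lever at its stop; when it is flush (about 0.003 here, helped by the pot's weight) the pot rolls free, taking about 1 s.
- pedal (a joint): Angle of the pedal lever, rad: 0 is up (at rest), 0.125 is down at its stop. Pivot 205 mm behind the tread's middle. Returns by itself, fast, if let go.
- lid: The white lid with its front flap (136 mm long, 66 mm wide, flap 64 mm deep with an orange patch), hinged on the top of the housing's back edge; origin on the hinge, x along the lid (the flap is at x = -132 mm). Linked to the pedal: opens 7.2 times the pedal's angle, to 0.9 rad; falls with a bang if the pedal is let go.
- pot: White paint pot with a blue band and a yellow cap, a cylinder 36 mm in diameter and 52 mm long, lying across the dispenser (its axis along the dispenser's y); origin in its middle. It starts in the housing behind the catch, out of sight under the lid, at x = +31 mm in the dispenser's frame; rolled out it lies against the tray lip at about x = -107 mm, 47 mm above the table.
- mug: Loose blue mug, 72 mm across, 90 mm high, near the dispenser; origin under its middle. Not to be disturbed.
- dish: Loose white paint dish, 84 mm across, 24 mm high; origin under its middle. Not to be disturbed.
- dome: Loose green glass dome paperweight, 70 mm across, 36 mm high; origin under its middle. Not to be disturbed.

How it is judged:
On the way, in this order (a step that is already met when the one before it is completed fails the run):
1. the pedal is pressed down until the lid is right up (value of joint pedal above 0.114 rad), for 0.1 s.
2. with the lid up, the pot has rolled out into the tray (value of joint pedal above 0.083 rad and x of pot in the frame of dispenser between -0.128 and -0.09 m and z of pot in the frame of dispenser between 0.02 and 0.065 m), for 0.2 s.
3. the pedal is back up and the lid shut (value of joint pedal below 0.006 rad), for 0.2 s.
At the end, for the whole second after the job is handed in: The pot lies at rest in the tray (its middle 90 to 128 mm in front of the dispenser's origin, below the tray's top), the pedal is up (within 0.006 rad), so that the lid is shut (within 0.04 rad), and mug, dish and paperweight are within 20 mm of where they stood (value of joint pedal below 0.006 rad and x of pot in the frame of dispenser between -0.128 and -0.09 m and z of pot in the frame of dispenser between 0.02 and 0.065 m and linear speed of pot below 0.03 m/s and distance of each of mug, dish, dome from where it was at the start of the episode below 0.02 m); the robot touches nothing.
It fails at once if the dispenser or its pedal is loaded with more than 23 N (contact force between any of the fingers, the arm and dispenser above 23 N).
It fails at once if with the pot out, the lid drops faster than 1.6 rad/s (pedal 0.222 rad/s): it bangs (velocity of joint pedal below -0.222 rad/s and x of pot in the frame of dispenser below -0.05 m).
It fails at once if the robot pushes the lid itself (over 1 N) (contact force between any of the fingers, the arm and lid above 1 N).
It fails at once if the robot touches the pot (over 0.5 N) (contact force between any of the fingers, the arm and pot above 0.5 N).
It fails at once if mug, dish or paperweight is pushed away (20 mm) or tipped (0.3 rad) (distance of any of mug, dish, dome from where it was at the start of the episode above 0.02 m or angle between any of mug, dish, dome's own z axis and vertical above 0.3 rad).
It also fails if it takes over 46 s, if anything falls off the work surface, if the arm or the gripper's body presses on something with over 40 N, if the wrist force passes 120 N, or if a joint passes its speed limit or range.

ROBOT

A 6-joint arm with a two-finger parallel gripper is mounted at the origin on the work surface. World frame = base frame: x ahead of the robot, y to its left, z up, the work surface at z = 0. Lengths are in m, angles in rad, forces in N, time in s.
With the tool pointing down it reaches from about 0.225 to 0.875 m from the base axis. Payload 3.4 kg.
Tool frame: the origin (TCP) lies at the very end of the fingers, on their centre line; the grasp point (between the pads) lies 19 mm behind it (grip_depth is the distance from the TCP to the grasp point, in m); x points along the fingers, z is the direction in which the jaws open and shut, and the axes are right-handed (so a half turn about x gives the same grasp; the last joint's range is limited). The gripper opens to 85 mm and grips with 20 to 120 N. Pads are 22 mm wide; open, the fingers measure 114 mm over their backs; the gripper's body (76 mm by 85 mm) begins 54 mm behind the grasp point. The pads swing forward as they close: fully open they stand 13 mm farther back than shut.
Start: joints at [0.991, 0.276, 1.505, -0, 1.361, -0.121], TCP at [0.255, 0.516, 0.231] pointing down, gripper open.
Joint ranges: [-2.89, 2.89], [-0.75, 2.08], [0.22, 2.7], [-1.18, 4.32], [0.11, 2.71], [-2.7, 2.7]. Speed limits (rad/s): [2.57, 2.57, 3.14, 3.14, 3.14, 3.14].

INTERFACE

Orientations are given as a unit quaternion [w, x, y, z].
In Python, from rig import get_state, get_image, sign_off, grip_depth gives the robot as it stands. The module is installed in compiled form; this text tells all that it offers.
- The arm moves only by the tool arm_command, never from a script. Its argument "series" is a list of rows, each an object with "dp": the shift along the tool's x, y, z scaled (see below), a list of three; "angular": the turn, a rotation vector about the tool's x, y, z scaled (see below), a list of three; "gripper": the finger opening in mm, from 0 to 85.4. A call has exactly 8 rows; each row shifts and turns the pose as measured when the row begins, along the tool's axes as they then stand; what a row does not reach is not made up. The controller multiplies each number of a shift by 0.12 m and each number of a turn by 90 degrees. A row lasts 1/8 s, in which the tool goes at most 62.5 mm and 10.7 degrees, less where a joint would pass 70% of its speed; a pose out of reach is approached as far as the arm can. A call with a number of a shift or a turn outside -1 to 1 is refused whole. A call with a gripper value outside its range is refused whole. The fingers move at their own pace and stop on an object; "grip_force" is the grip in N (left out, the last holds). Time passes only in rows, so rows that do not move let the fingers close, or fill a call up. It gives the time, the measured TCP pose, the force and the opening at its end, in the units of the state.
- get_state(): the state, without advancing time (a new reading comes with each control period).
- get_image(name): name is "scene" or "top" or "wrist"; returns a dict with "image" (420x560x3 uint8, blue, green, red), "depth" (420x560 float32, m along the optical axis (not along the pixel's ray), 0 where there is no reading), "mtx" (3x3 intrinsics, pixels), "view" (4x4, takes a point from world to camera coordinates); the wrist camera has in their place "mount" (4x4, takes a point from camera to tool coordinates, whose origin is the TCP and whose axes are the tool frame's). Camera axes: x right, y up, looking along -z (the intrinsics and any distortion apply to the point x, -y, -z); pixel columns grow to the right and rows downward; lengths in m; the calibration is good to about 2 mm. A picture is of the moment at which its call begins: read the wrist's pose just before it.
- sign_off(): hands the job in, once; it reports no verdict.
The state is a dict: "clock": time; "qpos": joint angles; "qd": joint speeds; "effort": joint torques, N m; "position": TCP position; "ee_rot": TCP orientation; "contact_force": force on the tool from outside, world axes, zero at the start; "moment": the same for the moment, N m; "width": finger opening in m.
Only numpy, scipy, OpenCV 4.12 (cv2) and the standard library are available. Lean on these libraries where they do the work, as an engineer would, in place of code of your own. Each camera call takes 0.05 s, during which the arm holds its last target. There are 200 camera calls.

## Working session

There is one attempt and no reset: what is moved stays moved. The work goes in short steps, Python scripts to look and compute and a tool call to move; the robot and the scene stay as the last step left them, time stands still between calls to the robot, and variables do not carry over. Pictures are saved under pics/ and viewed, about 8 in all and at most 12, crops included, and the job is handed in when it is done.

Besides the shell and the picture viewer there is one more tool, called after "Request:" as name([rows], argument=value, ...), one row to a line, values as JSON. arm_command: Moves the arm, as the interface text tells. Its arguments: {"type":"object","properties":{"series":{"type":"array","items":{"type":"object","properties":{"dp":{"type":"array","items":{"type":"number"}},"angular":{"type":"array","items":{"type":"number"}},"gripper":{"type":"number"}}}},"grip_force":{"type":"number"}},"required":["series"]}

```bash
mkdir -p pics; cat > h.py <<'E'
import numpy as np, cv2
from rig import get_state,get_image,sign_off,grip_depth
def ray(im,u,v):
    # returns origin, dir (world) with depth-1 scaling
    K=im["mtx"]; V=np.linalg.inv(im["view"])
    d=np.linalg.inv(K)@[u,v,1]; d=np.array([d[0],-d[1],-d[2]])
    return V[:3,3],V[:3,:3]@d
def pts(im):
    h,w=im["depth"].shape; u,v=np.meshgrid(np.arange(w),np.arange(h))
    d=np.stack([u,v,np.ones_like(u)],-1)@np.linalg.inv(im["mtx"]).T
    d=d*[1,-1,-1]*im["depth"][...,None]; V=np.linalg.inv(im["view"])
    return d@V[:3,:3].T+V[:3,3]
E
python3 - <<'E'
from h import *
s=get_state(); print(s)
import pickle
a=[]
for n in("scene","top"):
    im=get_image(n); pickle.dump(im,open(n+".pkl","wb")); cv2.imwrite(f"pics/{n}0.png",im["image"]); print(n,im.keys(),im["mtx"],im["view"],(im["depth"]>0).mean())
E
```

```text
{'clock': 0.0, 'qpos': array([ 9.90975249e-01,  2.76631050e-01,  1.50611687e+00,  5.90192525e-06,
        1.36070539e+00, -1.21000774e-01]), 'qd': array([ 0.00028426,  0.00109363,  0.00074775, -0.00191918, -0.00102601,
       -0.00080978]), 'effort': array([ 7.19039817e-04, -4.16778409e+01, -2.45808613e+01, -3.00630313e-05,
        1.10963755e-02,  1.80917297e-06]), 'position': array([0.25437917, 0.51509213, 0.23042563]), 'ee_rot': array([ 0.60000446, -0.3734736 ,  0.60119934,  0.37292287]), 'contact_force': array([ 0.61821297,  0.49103062, -0.48721537]), 'moment': array([-0.00070822,  0.0169314 ,  0.06975091]), 'width': 0.08540978573381469}
scene dict_keys(['image', 'depth', 'mtx', 'view']) [[386.99359116   0.         277.46247574]
 [  0.         386.99359116 213.50920006]
 [  0.           0.           1.        ]] [[ 0.43554431  0.90002423 -0.01604787 -0.34766716]
 [-0.71987285  0.3589573   0.59408142  0.35366912]
 [ 0.54044817 -0.24719636  0.80424482 -1.25439859]
 [ 0.          0.          0.          1.        ]] 0.9960076530612245
top dict_keys(['image', 'depth', 'mtx', 'view']) [[462.6409474    0.         269.58011117]
 [  0.         462.6409474  215.26317466]
 [  0.           0.           1.        ]] [[-0.00569897 -0.99952845  0.0301728   0.06346869]
 [ 0.99208367 -0.00186609  0.12556474 -0.6379704 ]
 [-0.12544923  0.03064953  0.99162649 -1.05232984]
 [ 0.          0.          0.          1.        ]] 0.9960374149659864
```

View pics/scene0.png

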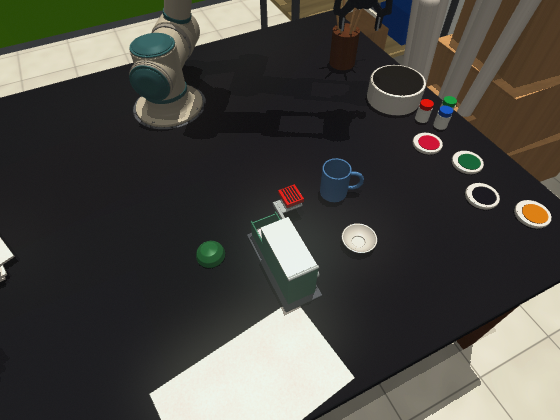

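View pics/top0.png

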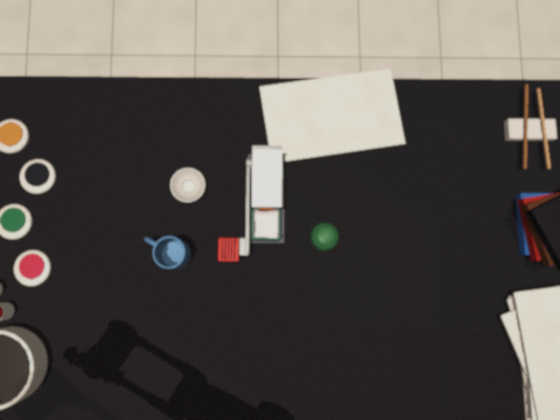

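The scene shows the dispenser, with its tray towards the robot, and the red tread at about (290,195) in the scene view and (229,250) in the top view. The mug is at (171,251) top, the dish at (188,185) and the dome at (324,236).

```bash
python3 - <<'E'
from h import *
import pickle
s=get_state()
R=None
from scipy.spatial.transform import Rotation as Ro
q=s["ee_rot"]; print("tool axes (cols)\n",Ro.from_quat(np.r_[q[1:],q[0]]).as_matrix().round(3))
for n in("scene","top"):
    im=pickle.load(open(n+".pkl","rb")); P=pts(im); hsv=cv2.cvtColor(im["image"],cv2.COLOR_BGR2HSV)
    u,v=np.meshgrid(np.arange(560),np.arange(420))
    def reg(mask,name):
        k,l,st,c=cv2.connectedComponentsWithStats(mask.astype(np.uint8))
        for i in range(1,k):
            if st[i,4]>60:
                p=P[l==i]; m=np.median(p,0)
                if .2<m[0]<.9 and abs(m[1])<.45 and st[i,4]<6000:
                    h=p[p[:,2]>np.percentile(p[:,2],95)-.012]
                    print(n,name,st[i],c[i].round(1),"med",m.round(4),"z5/50/95",np.percentile(p[:,2],[5,50,95]).round(4))
                    r=cv2.minAreaRect(h[:,:2].astype(np.float32)*1000); print("   toprect mm",np.round(r[0],1),np.round(r[1],1),round(r[2],1))
    H,S,V=hsv[...,0],hsv[...,1],hsv[...,2]
    reg(((H<8)|(H>172))&(S>150)&(V>80),"red")
    reg((H>95)&(H<125)&(S>80)&(V>40),"blue")
    reg((H>40)&(H<90)&(S>80)&(V>40),"green")
    reg((S<60)&(V>150),"white")
    t=s["position"]; c=im["view"]@np.r_[t,1]; print("tcp px",(im["mtx"]@[c[0]/-c[2],-c[1]/-c[2],1])[:2],"depth",-c[2])
E
```

```text
tool axes (cols)
 [[-0.001 -0.897  0.443]
 [-0.001  0.443  0.897]
 [-1.     0.    -0.002]]
scene red [278 184  26  24 297] [290.6 195.7] med [0.5632 0.1504 0.0676] z5/50/95 [0.0586 0.0676 0.0703]
   toprect mm [558.5 152.8] [46.9 54. ] 89.2
scene blue [ 320  158   44   44 1256] [337.1 179.2] med [0.5661 0.2838 0.0565] z5/50/95 [0.0072 0.0565 0.0889]
   toprect mm [791.6  78.8] [ 86.  706.6] 48.3
scene green [251 212  29  32  91] [261.1 224.3] med [0.5922 0.0384 0.0594] z5/50/95 [0.0504 0.0594 0.0636]
   toprect mm [822.5 -38.7] [ 65.5 546.2] 65.1
scene green [196 240  29  28 627] [209.9 253.8] med [ 0.6034 -0.0774  0.0256] z5/50/95 [0.0083 0.0256 0.0347]
   toprect mm [ 822.7 -111.6] [ 56.7 520. ] 81.0
scene white [ 257  200   62   80 1958] [287.9 245.6] med [0.7162 0.0666 0.1203] z5/50/95 [0.0539 0.1203 0.1224]
   toprect mm [873.7   8.7] [104.5 486.3] 69.8
scene white [342 224  35  29 788] [359.  237.8] med [0.7104 0.2595 0.0133] z5/50/95 [0.0034 0.0133 0.0236]
   toprect mm [897.6  93.7] [ 81.1 567.6] 48.7
tcp px [358.98655639  33.54026863] depth 1.058847912738473
top red [217 237  23  25 523] [227.4 249.3] med [0.5574 0.1589 0.0682] z5/50/95 [-0.0012  0.0682  0.0718]
   toprect mm [557.9 156.9] [50.6 45.8] 0.0
top blue [ 143  235   48   35 1133] [169.  251.5] med [0.5544 0.2984 0.02  ] z5/50/95 [-0.      0.02    0.0906]
   toprect mm [545.  211.7] [239.9  71. ] 86.0
top green [310 223  29  28 612] [324.2 236.1] med [ 0.5894 -0.0696  0.0265] z5/50/95 [0.0104 0.0265 0.0349]
   toprect mm [ 5.566e+02 -1.000e-01] [ 54.2 218.3] 25.5
top white [170 168  35  34 950] [187.1 184.5] med [0.7172 0.2601 0.0133] z5/50/95 [0.0023 0.0133 0.0246]
   toprect mm [637.  177.5] [307.6  81.7] 46.3
top white [254 210  25  29 671] [266.2 223.9] med [0.6183 0.0694 0.032 ] z5/50/95 [0.0238 0.032  0.0526]
   toprect mm [574.7  70. ] [ 56.1 147. ] 89.7
tcp px [ 23.94480648 412.25917334] depth 0.8398486982169988
```

Request:
arm_command([
  {"dp": [0,-0.4,-0.175],"angular": [0,0,0],"gripper": 0},
  {"dp": [0,-0.4,-0.175],"angular": [0,0,0],"gripper": 0},
  {"dp": [0,-0.4,-0.175],"angular": [0,0,0],"gripper": 0},
  {"dp": [0,-0.4,-0.175],"angular": [0,0,0],"gripper": 0},
  {"dp": [0,-0.4,-0.175],"angular": [0,0,0],"gripper": 0},
  {"dp": [0,-0.4,-0.175],"angular": [0,0,0],"gripper": 0},
  {"dp": [0,-0.4,-0.175],"angular": [0,0,0],"gripper": 0},
  {"dp": [0,0,0],"angular": [0,0,0],"gripper": 0},
], grip_force=40)

```text
clock: 1.1
position: [0.4968, 0.2267, 0.2265]
ee_rot: [0.598, -0.374, 0.602, 0.374]
contact_force: [-0.1, 0.7, 0.1]
width: 0.0003
```

Request:
arm_command([
  {"dp": [0,-0.25,-0.11],"angular": [0,0,0],"gripper": 0},
  {"dp": [0,-0.25,-0.11],"angular": [0,0,0],"gripper": 0},
  {"dp": [0,-0.24,-0.1],"angular": [0,0,0],"gripper": 0},
  {"dp": [0.25,0,0],"angular": [0,0,0],"gripper": 0},
  {"dp": [0.25,0,0],"angular": [0,0,0],"gripper": 0},
  {"dp": [0.25,0,0],"angular": [0,0,0],"gripper": 0},
  {"dp": [0.15,0,0],"angular": [0,0,0],"gripper": 0},
  {"dp": [0,0,0],"angular": [0,0,0],"gripper": 0},
])

```text
clock: 2.1
position: [0.5548, 0.1572, 0.113]
ee_rot: [0.595, -0.373, 0.603, 0.378]
contact_force: [-0.7, -0.4, 1.1]
width: -0.0
```

```bash
python3 - <<'E'
from h import *
s=get_state(); print(s["position"],s["contact_force"],s["ee_rot"])
a=get_image("wrist"); b=get_image("scene"); c=get_image("top")
z=lambda im,x,y,w,h:cv2.resize(im["image"][y:y+h,x:x+w],(400,300),interpolation=cv2.INTER_CUBIC)
cv2.imwrite("pics/m1.png",np.vstack([np.hstack([z(a,0,0,560,420),z(b,220,120,160,120)]),np.hstack([z(c,140,170,160,120),z(b,0,0,560,420)])]))
E
```

```text
[0.55481735 0.15718885 0.11304278] [-0.71064866 -0.4476446   1.05298941] [ 0.59543778 -0.37278464  0.60304072  0.37792505]
```

View pics/m1.png

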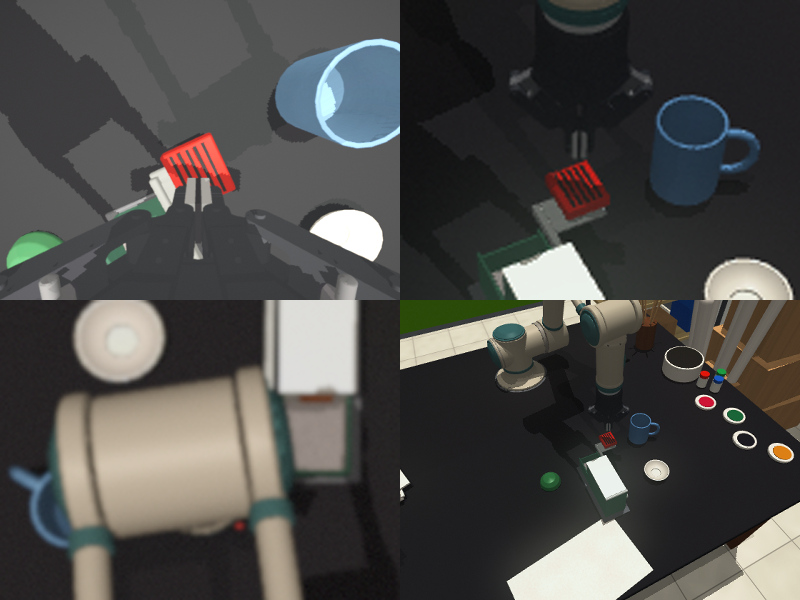

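The tips hang above the tread, slightly towards the robot, and the mug is well clear. I'll check how high the wrist link is over the space the lid swings through.

```bash
python3 - <<'E'
from h import *
c=get_image("top"); P=pts(c).reshape(-1,3)
m=(P[:,2]>.14)&(P[:,0]>.45)&(P[:,0]<.8)&(P[:,1]>-.05)&(P[:,1]<.3)
p=P[m]; print(len(p),p.min(0),p.max(0))
for x0 in (.5,.55,.6,.62,.65):
    q=p[p[:,0]>x0]
    if len(q): print(x0,len(q),"zmin",q[:,2].min(),"ymin",q[:,1].min())
b=get_image("scene"); P=pts(b).reshape(-1,3)
m=(P[:,2]>.10)&(P[:,0]>.40)&(P[:,0]<.8)&(P[:,1]>-.05)&(P[:,1]<.105)&~((P[:,2]<.13)&(P[:,0]>.62))
p=P[m]; print(len(p),p.min(0) if len(p) else'',p.max(0) if len(p) else '')
for lo in (.1,.15,.2,.25,.3,.35):
    q=p[(p[:,2]>lo)&(p[:,2]<lo+.05)]
    if len(q): print(lo,len(q),"xmax",q[:,0].max())
E
```

```text
7969 [0.45004441 0.08408617 0.18593078] [0.60665453 0.22529248 1.12170971]
0.5 6756 zmin 0.1859307842497968 ymin 0.09095197407011006
0.55 3045 zmin 0.32379631863872205 ymin 0.09095197407011006
0.6 43 zmin 0.4774949482757388 ymin 0.10735427929647894
1432 [0.50073792 0.08653868 0.18954065] [0.60549889 0.10499616 0.52284198]
0.15 12 xmax 0.5474494735227586
0.2 32 xmax 0.5462412002343652
```

Request:
arm_command([
  {"dp": [0.1,-0.03,0],"angular": [0,0,0],"gripper": 0},
  {"dp": [0.1,0,0],"angular": [0,0,0],"gripper": 0},
  {"dp": [0.05,0,0],"angular": [0,0,0],"gripper": 0},
  {"dp": [0,0,0],"angular": [0,0,0],"gripper": 0},
  {"dp": [0,0,0],"angular": [0,0,0],"gripper": 0},
  {"dp": [0,0,0],"angular": [0,0,0],"gripper": 0},
  {"dp": [0,0,0],"angular": [0,0,0],"gripper": 0},
  {"dp": [0,0,0],"angular": [0,0,0],"gripper": 0},
])

```text
clock: 3.35
position: [0.5618, 0.1552, 0.0852]
ee_rot: [0.599, -0.374, 0.6, 0.376]
contact_force: [-0.7, -0.6, -0.5]
width: -0.0001
```

Request:
arm_command([
  {"dp": [0.03,0.022,-0.01],"angular": [0,0,0],"gripper": 0},
  {"dp": [0.03,0,0],"angular": [0,0,0],"gripper": 0},
  {"dp": [0.03,0,0],"angular": [0,0,0],"gripper": 0},
  {"dp": [0.03,0,0],"angular": [0,0,0],"gripper": 0},
  {"dp": [0.03,0,0],"angular": [0,0,0],"gripper": 0},
  {"dp": [0.03,0,0],"angular": [0,0,0],"gripper": 0},
  {"dp": [0.03,0,0],"angular": [0,0,0],"gripper": 0},
  {"dp": [0,0,0],"angular": [0,0,0],"gripper": 0},
])

```text
clock: 4.35
position: [0.558, 0.1554, 0.0588]
ee_rot: [0.598, -0.374, 0.6, 0.376]
contact_force: [-0.6, -1.1, 2.1]
width: 0.0003
```

Request:
arm_command([
  {"dp": [0.015,0,0],"angular": [0,0,0],"gripper": 0},
  {"dp": [0.015,0,0],"angular": [0,0,0],"gripper": 0},
  {"dp": [0.015,0,0],"angular": [0,0,0],"gripper": 0},
  {"dp": [0.015,0,0],"angular": [0,0,0],"gripper": 0},
  {"dp": [0.01,0,0],"angular": [0,0,0],"gripper": 0},
  {"dp": [0.01,0,0],"angular": [0,0,0],"gripper": 0},
  {"dp": [0,0,0],"angular": [0,0,0],"gripper": 0},
  {"dp": [0,0,0],"angular": [0,0,0],"gripper": 0},
])

```text
clock: 5.35
position: [0.5579, 0.1554, 0.0485]
ee_rot: [0.598, -0.374, 0.6, 0.376]
contact_force: [-1.7, -0.6, 1.1]
width: -0.0003
```

```bash
python3 - <<'E'
from h import *
s=get_state();print(s["position"],s["contact_force"])
b=get_image("scene")
cv2.imwrite("pics/m2.png",cv2.resize(b["image"][110:310,180:400],(660,600),interpolation=cv2.INTER_CUBIC))
s=get_state();print(s["position"],s["contact_force"])
E
```

```text
[0.55786762 0.15541721 0.04852167] [-1.71966446 -0.5645371   1.14634586]
[0.5578461  0.15546046 0.04850947] [-0.67606869 -0.04586902  1.98062635]
```

View pics/m2.png

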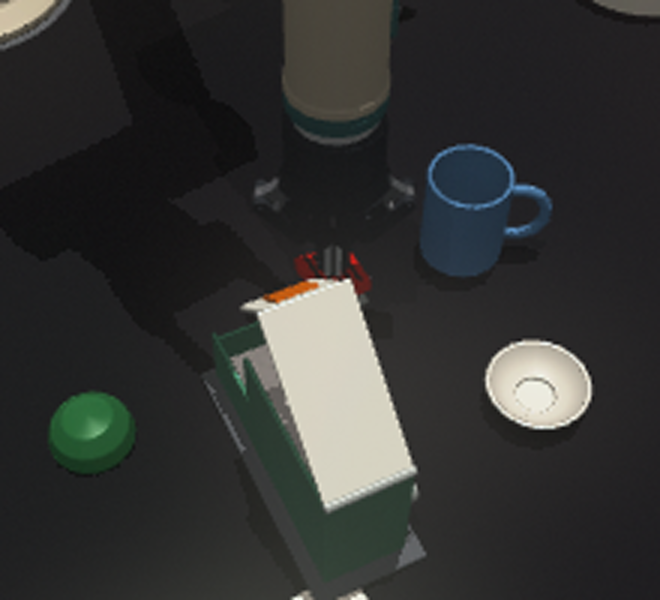

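The lid is well up but not fully, the tips sit in the middle of the tread, and the force is about 2 N. I'll go down more finely now.

Request:
arm_command([
  {"dp": [0.006,0,0],"angular": [0,0,0],"gripper": 0},
  {"dp": [0.006,0,0],"angular": [0,0,0],"gripper": 0},
  {"dp": [0.005,0,0],"angular": [0,0,0],"gripper": 0},
  {"dp": [0.005,0,0],"angular": [0,0,0],"gripper": 0},
  {"dp": [0,0,0],"angular": [0,0,0],"gripper": 0},
  {"dp": [0,0,0],"angular": [0,0,0],"gripper": 0},
  {"dp": [0,0,0],"angular": [0,0,0],"gripper": 0},
  {"dp": [0,0,0],"angular": [0,0,0],"gripper": 0},
])

```text
clock: 6.4
position: [0.5579, 0.1554, 0.0457]
ee_rot: [0.598, -0.374, 0.6, 0.376]
contact_force: [-0.6, 0.5, 0.0]
width: 0.0001
```

```bash
cat > st.py <<'E'
from h import *
f=[];p=[]
for i in range(4):
    s=get_state(); f.append(s["contact_force"]); p.append(s["position"][2])
    b=get_image("scene")
f=np.array(f); print("clock",s["clock"],"z",np.round(p,5),"Fz",f[:,2].round(2),"mean",f.mean(0).round(2))
# lid slope from depth: white points on housing, high
P=pts(b); hsv=cv2.cvtColor(b["image"],cv2.COLOR_BGR2HSV)
m=(hsv[...,1]<60)&(hsv[...,2]>140)&(P[...,2]>.13)&(abs(P[...,1]-.07)<.025)&(P[...,0]>.6)&(P[...,0]<.78)
q=P[m]; k=np.polyfit(q[:,0],q[:,2],1); print("lid angle",np.arctan(-k[0]).round(3),len(q),"x range",q[:,0].min().round(3),q[:,0].max().round(3))
# pot: blue/yellow in tray
H,S,V=hsv[...,0],hsv[...,1],hsv[...,2]
t=(abs(P[...,1]-.07)<.04)&(P[...,0]>.57)&(P[...,0]<.66)&(P[...,2]<.09)
print("tray px",t.sum(),"blue",(t&(H>95)&(H<130)&(S>90)&(V>50)).sum(),"yellow",(t&(H>18)&(H<35)&(S>120)&(V>60)).sum())
cv2.imwrite("pics/last.png",cv2.resize(b["image"][110:310,180:400],(660,600),interpolation=cv2.INTER_CUBIC))
E
python3 st.py
```

```text
clock 6.55 z [0.04572 0.04572 0.04574 0.04572] Fz [0.04 2.13 1.84 1.71] mean [-0.79  0.46  1.43]
lid angle 0.75 1612 x range 0.646 0.776
tray px 552 blue 0 yellow 0
```

Request:
arm_command([
  {"dp": [0.006,0,0],"angular": [0,0,0],"gripper": 0},
  {"dp": [0.006,0,0],"angular": [0,0,0],"gripper": 0},
  {"dp": [0.005,0,0],"angular": [0,0,0],"gripper": 0},
  {"dp": [0.005,0,0],"angular": [0,0,0],"gripper": 0},
  {"dp": [0.003,0,0],"angular": [0,0,0],"gripper": 0},
  {"dp": [0,0,0],"angular": [0,0,0],"gripper": 0},
  {"dp": [0,0,0],"angular": [0,0,0],"gripper": 0},
  {"dp": [0,0,0],"angular": [0,0,0],"gripper": 0},
])

```text
clock: 7.6
position: [0.558, 0.1554, 0.0441]
ee_rot: [0.599, -0.374, 0.6, 0.376]
contact_force: [-1.1, -0.4, 3.0]
width: -0.0002
```

```bash
python3 st.py
```

```text
clock 7.75 z [0.04415 0.04416 0.0441  0.04416] Fz [3.03 2.41 2.59 2.68] mean [-1.45 -0.27  2.67]
lid angle 0.761 1632 x range 0.65 0.777
tray px 575 blue 0 yellow 0
```

```bash
python3 - <<'E'
import re
t=open('st.py').read()
i=t.index("q=P[m];"); j=t.index("# pot")
t=t[:i]+'''q=P[m]
b_=[(x,np.round(np.median(q[abs(q[:,0]-x)<.004][:,2]),4)) for x in np.arange(.66,.79,.015) if (abs(q[:,0]-x)<.004).sum()>5]
print("lid prof",[(round(float(x),3),float(z)) for x,z in b_])
'''+t[j:]
open('st.py','w').write(t)
E
python3 st.py
```

```text
clock 7.95 z [0.04417 0.04415 0.04417 0.04416] Fz [3.07 2.6  3.48 3.09] mean [-1.3   0.05  3.06]
lid prof [(0.66, 0.1938), (0.675, 0.2059), (0.69, 0.2181), (0.705, 0.2173), (0.72, 0.1988), (0.735, 0.1801), (0.75, 0.1607), (0.765, 0.1423)]
tray px 575 blue 0 yellow 0
```

View pics/last.png

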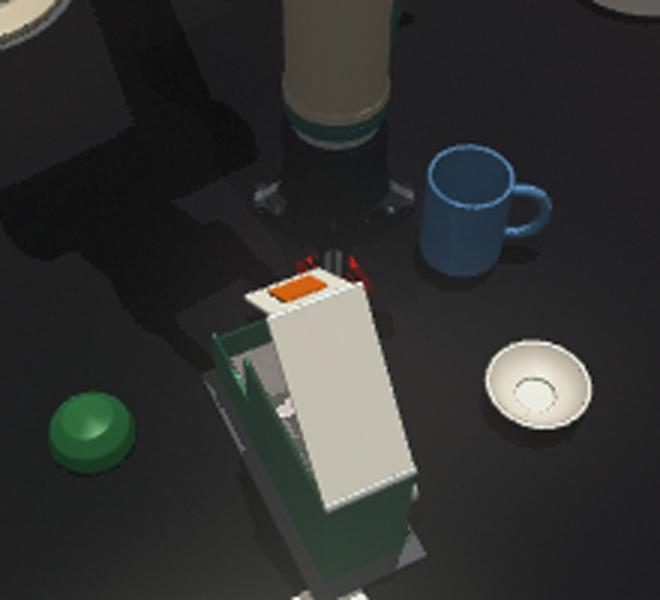

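With the lid profile's slope of 1.25 (0.896 rad), the lid is right up and the lever is at its stop. Now I'll lean on it gradually.

Request:
arm_command([
  {"dp": [0,0,0],"angular": [0,0,0],"gripper": 0},
  {"dp": [0,0,0],"angular": [0,0,0],"gripper": 0},
  {"dp": [0,0,0],"angular": [0,0,0],"gripper": 0},
  {"dp": [0,0,0],"angular": [0,0,0],"gripper": 0},
  {"dp": [0,0,0],"angular": [0,0,0],"gripper": 0},
  {"dp": [0,0,0],"angular": [0,0,0],"gripper": 0},
  {"dp": [0.003,0,0],"angular": [0,0,0],"gripper": 0},
  {"dp": [0.003,0,0],"angular": [0,0,0],"gripper": 0},
])

```text
clock: 9.0
position: [0.558, 0.1554, 0.044]
ee_rot: [0.599, -0.374, 0.6, 0.376]
contact_force: [-2.8, -0.2, 5.8]
width: -0.0001
```

```bash
python3 st.py
```

```text
clock 9.15 z [0.04397 0.04401 0.04399 0.04401] Fz [5.83 6.06 5.75 4.91] mean [-2.22 -0.26  5.64]
lid prof [(0.66, 0.1932), (0.675, 0.2054), (0.69, 0.2182), (0.705, 0.2179), (0.72, 0.1985), (0.735, 0.1794), (0.75, 0.1605), (0.765, 0.1423)]
tray px 576 blue 0 yellow 0
```

Request:
arm_command([
  {"dp": [0.003,0,0],"angular": [0,0,0],"gripper": 0},
  {"dp": [0.003,0,0],"angular": [0,0,0],"gripper": 0},
  {"dp": [0.004,0,0],"angular": [0,0,0],"gripper": 0},
  {"dp": [0.004,0,0],"angular": [0,0,0],"gripper": 0},
  {"dp": [0.005,0,0],"angular": [0,0,0],"gripper": 0},
  {"dp": [0.005,0,0],"angular": [0,0,0],"gripper": 0},
  {"dp": [0.005,0,0],"angular": [0,0,0],"gripper": 0},
  {"dp": [0.005,0,0],"angular": [0,0,0],"gripper": 0},
])

```text
clock: 10.2
position: [0.5581, 0.1555, 0.0438]
ee_rot: [0.599, -0.374, 0.599, 0.376]
contact_force: [-2.7, -0.1, 7.9]
width: -0.0
```

```bash
python3 st.py
```

```text
clock 10.35 z [0.04383 0.04381 0.0438  0.04382] Fz [7.87 7.05 7.06 5.8 ] mean [-2.44 -0.33  6.94]
lid prof [(0.66, 0.1938), (0.675, 0.2065), (0.69, 0.2183), (0.705, 0.2175), (0.72, 0.1991), (0.735, 0.18), (0.75, 0.1608), (0.765, 0.1421)]
tray px 570 blue 0 yellow 0
```

Request:
arm_command([
  {"dp": [0.006,0,0],"angular": [0,0,0],"gripper": 0},
  {"dp": [0.006,0,0],"angular": [0,0,0],"gripper": 0},
  {"dp": [0.007,0,0],"angular": [0,0,0],"gripper": 0},
  {"dp": [0.007,0,0],"angular": [0,0,0],"gripper": 0},
  {"dp": [0.008,0,0],"angular": [0,0,0],"gripper": 0},
  {"dp": [0.008,0,0],"angular": [0,0,0],"gripper": 0},
  {"dp": [0.008,0,0],"angular": [0,0,0],"gripper": 0},
  {"dp": [0.008,0,0],"angular": [0,0,0],"gripper": 0},
])

```text
clock: 11.4
position: [0.5581, 0.1555, 0.0436]
ee_rot: [0.6, -0.375, 0.598, 0.376]
contact_force: [-2.4, -0.5, 8.8]
width: -0.0003
```

```bash
python3 st.py
```

```text
clock 11.55 z [0.04356 0.04358 0.04355 0.04358] Fz [8.84 9.01 9.09 9.02] mean [-2.74 -0.67  8.99]
lid prof [(0.66, 0.1926), (0.675, 0.2052), (0.69, 0.2182), (0.705, 0.218), (0.72, 0.1988), (0.735, 0.18), (0.75, 0.1607), (0.765, 0.1422)]
tray px 571 blue 0 yellow 0
```

Request:
arm_command([
  {"dp": [0.009,0,0],"angular": [0,0,0],"gripper": 0},
  {"dp": [0.009,0,0],"angular": [0,0,0],"gripper": 0},
  {"dp": [0.01,0,0],"angular": [0,0,0],"gripper": 0},
  {"dp": [0.01,0,0],"angular": [0,0,0],"gripper": 0},
  {"dp": [0.011,0,0],"angular": [0,0,0],"gripper": 0},
  {"dp": [0.011,0,0],"angular": [0,0,0],"gripper": 0},
  {"dp": [0.012,0,0],"angular": [0,0,0],"gripper": 0},
  {"dp": [0.012,0,0],"angular": [0,0,0],"gripper": 0},
])

```text
clock: 12.6
position: [0.5582, 0.1555, 0.0433]
ee_rot: [0.601, -0.376, 0.597, 0.375]
contact_force: [-3.7, -1.5, 12.0]
width: -0.0003
```

```bash
python3 st.py
```

```text
clock 12.75 z [0.04326 0.04327 0.04324 0.04325] Fz [11.98 11.82 11.53 12.06] mean [-3.86 -1.1  11.84]
lid prof [(0.66, 0.1934), (0.675, 0.205), (0.69, 0.2178), (0.705, 0.2176), (0.72, 0.1992), (0.735, 0.1798), (0.75, 0.1611), (0.765, 0.1422)]
tray px 571 blue 0 yellow 0
```

Request:
arm_command([
  {"dp": [0.012,0,0],"angular": [0,0,0],"gripper": 0},
  {"dp": [0.013,0,0],"angular": [0,0,0],"gripper": 0},
  {"dp": [0.013,0,0],"angular": [0,0,0],"gripper": 0},
  {"dp": [0.014,0,0],"angular": [0,0,0],"gripper": 0},
  {"dp": [0.014,0,0],"angular": [0,0,0],"gripper": 0},
  {"dp": [0.014,0,0],"angular": [0,0,0],"gripper": 0},
  {"dp": [0.014,0,0],"angular": [0,0,0],"gripper": 0},
  {"dp": [0.014,0,0],"angular": [0,0,0],"gripper": 0},
])

```text
clock: 13.8
position: [0.5582, 0.1555, 0.0431]
ee_rot: [0.603, -0.378, 0.595, 0.374]
contact_force: [-4.1, -0.6, 14.3]
width: 0.0001
```

```bash
python3 st.py
```

```text
clock 13.95 z [0.04307 0.04307 0.04307 0.04308] Fz [14.29 13.48 13.1  13.82] mean [-4.34 -0.35 13.67]
lid prof [(0.66, 0.193), (0.675, 0.2051), (0.69, 0.218), (0.705, 0.2179), (0.72, 0.199), (0.735, 0.1798), (0.75, 0.1609), (0.765, 0.1417)]
tray px 578 blue 0 yellow 0
```

Request:
arm_command([
  {"dp": [0.014,0,0],"angular": [0,0,0],"gripper": 0},
  {"dp": [0.015,0,0],"angular": [0,0,0],"gripper": 0},
  {"dp": [0.015,0,0],"angular": [0,0,0],"gripper": 0},
  {"dp": [0.016,0,0],"angular": [0,0,0],"gripper": 0},
  {"dp": [0.016,0,0],"angular": [0,0,0],"gripper": 0},
  {"dp": [0.016,0,0],"angular": [0,0,0],"gripper": 0},
  {"dp": [0.016,0,0],"angular": [0,0,0],"gripper": 0},
  {"dp": [0.016,0,0],"angular": [0,0,0],"gripper": 0},
])

```text
clock: 15.0
position: [0.5582, 0.1555, 0.0429]
ee_rot: [0.605, -0.379, 0.593, 0.373]
contact_force: [-4.4, -0.6, 14.4]
width: -0.0002
```

```bash
python3 st.py
```

```text
clock 15.15 z [0.04286 0.04285 0.04287 0.04286] Fz [14.38 15.33 15.95 15.21] mean [-4.86 -0.93 15.22]
lid prof [(0.66, 0.1937), (0.675, 0.2048), (0.69, 0.2186), (0.705, 0.2178), (0.72, 0.199), (0.735, 0.1802), (0.75, 0.161), (0.765, 0.1425)]
tray px 571 blue 0 yellow 0
```

Request:
arm_command([
  {"dp": [0.016,0,0],"angular": [0,0,0],"gripper": 0},
  {"dp": [0.017,0,0],"angular": [0,0,0],"gripper": 0},
  {"dp": [0.017,0,0],"angular": [0,0,0],"gripper": 0},
  {"dp": [0.017,0,0],"angular": [0,0,0],"gripper": 0},
  {"dp": [0.018,0,0],"angular": [0,0,0],"gripper": 0},
  {"dp": [0.018,0,0],"angular": [0,0,0],"gripper": 0},
  {"dp": [0.018,0,0],"angular": [0,0,0],"gripper": 0},
  {"dp": [0.018,0,0],"angular": [0,0,0],"gripper": 0},
])

```text
clock: 16.2
position: [0.5582, 0.1555, 0.0428]
ee_rot: [0.607, -0.381, 0.59, 0.372]
contact_force: [-6.1, -1.4, 16.8]
width: 0.0002
```

```bash
python3 st.py
```

```text
clock 16.35 z [0.04277 0.04277 0.04275 0.04275] Fz [16.82 17.04 15.89 17.1 ] mean [-6.07 -0.82 16.71]
lid prof [(0.66, 0.1933), (0.675, 0.2058), (0.69, 0.2178), (0.705, 0.218), (0.72, 0.1988), (0.735, 0.1805), (0.75, 0.1609), (0.765, 0.1421)]
tray px 575 blue 100 yellow 0
```

View pics/last.png

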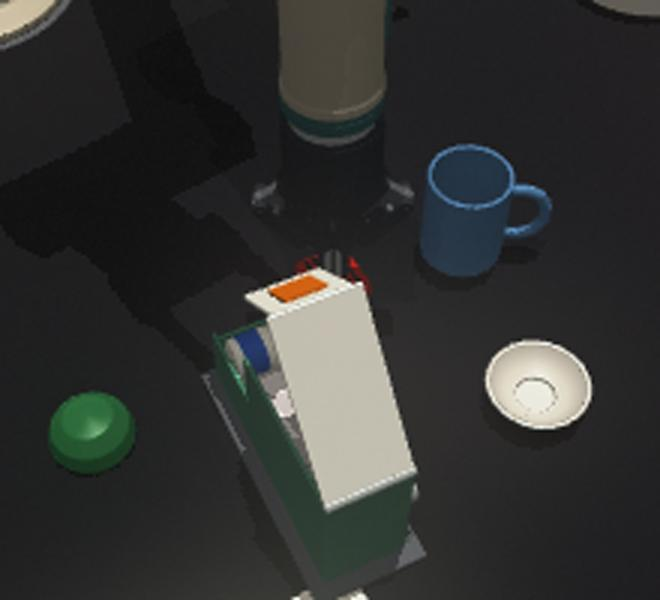

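The pot is lying against the tray lip, with its blue band at about (255,350) in the crop. Now I'll ease the force off with the lid still up.

Request:
arm_command([
  {"dp": [0.014,0,0],"angular": [0,0,0],"gripper": 0},
  {"dp": [0.012,0,0],"angular": [0,0,0],"gripper": 0},
  {"dp": [0.01,0,0],"angular": [0,0,0],"gripper": 0},
  {"dp": [0.008,0,0],"angular": [0,0,0],"gripper": 0},
  {"dp": [0.006,0,0],"angular": [0,0,0],"gripper": 0},
  {"dp": [0.004,0,0],"angular": [0,0,0],"gripper": 0},
  {"dp": [0.002,0,0],"angular": [0,0,0],"gripper": 0},
  {"dp": [0,0,0],"angular": [0,0,0],"gripper": 0},
])

```text
clock: 17.4
position: [0.558, 0.1554, 0.0439]
ee_rot: [0.608, -0.382, 0.589, 0.372]
contact_force: [-1.0, -0.9, 3.9]
width: -0.0001
```

```bash
cat >> st.py <<'E'
bl=t&(H>95)&(H<130)&(S>90)&(V>50)
if bl.sum(): print("blue band med",np.median(P[bl],0).round(4))
E
python3 st.py
```

```text
clock 17.55 z [0.04387 0.04385 0.04384 0.04382] Fz [3.86 2.9  4.04 3.92] mean [-1.58 -0.65  3.68]
lid prof [(0.66, 0.1927), (0.675, 0.2061), (0.69, 0.218), (0.705, 0.2179), (0.72, 0.199), (0.735, 0.1796), (0.75, 0.1608), (0.765, 0.1422)]
tray px 575 blue 100 yellow 0
blue band med [0.6109 0.0586 0.0605]
```

Request:
arm_command([
  {"dp": [-0.003,0,0],"angular": [0,0,0],"gripper": 0},
  {"dp": [-0.004,0,0],"angular": [0,0,0],"gripper": 0},
  {"dp": [-0.005,0,0],"angular": [0,0,0],"gripper": 0},
  {"dp": [-0.005,0,0],"angular": [0,0,0],"gripper": 0},
  {"dp": [-0.005,0,0],"angular": [0,0,0],"gripper": 0},
  {"dp": [-0.005,0,0],"angular": [0,0,0],"gripper": 0},
  {"dp": [-0.005,0,0],"angular": [0,0,0],"gripper": 0},
  {"dp": [-0.005,0,0],"angular": [0,0,0],"gripper": 0},
])

```text
clock: 18.6
position: [0.5578, 0.1554, 0.0476]
ee_rot: [0.607, -0.381, 0.589, 0.372]
contact_force: [-1.3, 1.3, 1.0]
width: -0.0003
```

Request:
arm_command([
  {"dp": [-0.006,0,0],"angular": [0,0,0],"gripper": 0},
  {"dp": [-0.006,0,0],"angular": [0,0,0],"gripper": 0},
  {"dp": [-0.006,0,0],"angular": [0,0,0],"gripper": 0},
  {"dp": [-0.006,0,0],"angular": [0,0,0],"gripper": 0},
  {"dp": [-0.006,0,0],"angular": [0,0,0],"gripper": 0},
  {"dp": [-0.006,0,0],"angular": [0,0,0],"gripper": 0},
  {"dp": [-0.006,0,0],"angular": [0,0,0],"gripper": 0},
  {"dp": [-0.006,0,0],"angular": [0,0,0],"gripper": 0},
])

```text
clock: 19.6
position: [0.5579, 0.1554, 0.054]
ee_rot: [0.608, -0.382, 0.589, 0.372]
contact_force: [-1.1, 1.0, 2.4]
width: 0.0
```

Request:
arm_command([
  {"dp": [-0.006,0,0],"angular": [0,0,0],"gripper": 0},
  {"dp": [-0.006,0,0],"angular": [0,0,0],"gripper": 0},
  {"dp": [-0.006,0,0],"angular": [0,0,0],"gripper": 0},
  {"dp": [-0.006,0,0],"angular": [0,0,0],"gripper": 0},
  {"dp": [-0.006,0,0],"angular": [0,0,0],"gripper": 0},
  {"dp": [-0.006,0,0],"angular": [0,0,0],"gripper": 0},
  {"dp": [-0.006,0,0],"angular": [0,0,0],"gripper": 0},
  {"dp": [-0.006,0,0],"angular": [0,0,0],"gripper": 0},
])

```text
clock: 20.6
position: [0.5581, 0.1554, 0.0603]
ee_rot: [0.608, -0.382, 0.589, 0.372]
contact_force: [-0.5, -0.0, 2.3]
width: -0.0003
```

Request:
arm_command([
  {"dp": [-0.006,0,0],"angular": [0,0,0],"gripper": 0},
  {"dp": [-0.006,0,0],"angular": [0,0,0],"gripper": 0},
  {"dp": [-0.006,0,0],"angular": [0,0,0],"gripper": 0},
  {"dp": [-0.006,0,0],"angular": [0,0,0],"gripper": 0},
  {"dp": [-0.006,0,0],"angular": [0,0,0],"gripper": 0},
  {"dp": [-0.006,0,0],"angular": [0,0,0],"gripper": 0},
  {"dp": [-0.006,0,0],"angular": [0,0,0],"gripper": 0},
  {"dp": [-0.006,0,0],"angular": [0,0,0],"gripper": 0},
])

```text
clock: 21.6
position: [0.5585, 0.1554, 0.0666]
ee_rot: [0.608, -0.382, 0.588, 0.371]
contact_force: [-0.5, 0.0, 1.3]
width: 0.0002
```

Request:
arm_command([
  {"dp": [-0.006,0,0],"angular": [0,0,0],"gripper": 0},
  {"dp": [-0.006,0,0],"angular": [0,0,0],"gripper": 0},
  {"dp": [-0.006,0,0],"angular": [0,0,0],"gripper": 0},
  {"dp": [-0.006,0,0],"angular": [0,0,0],"gripper": 0},
  {"dp": [-0.006,0,0],"angular": [0,0,0],"gripper": 0},
  {"dp": [-0.006,0,0],"angular": [0,0,0],"gripper": 0},
  {"dp": [-0.006,0,0],"angular": [0,0,0],"gripper": 0},
  {"dp": [-0.006,0,0],"angular": [0,0,0],"gripper": 0},
])

```text
clock: 22.6
position: [0.5577, 0.1553, 0.0719]
ee_rot: [0.608, -0.382, 0.589, 0.372]
contact_force: [0.1, -0.1, -1.4]
width: 0.0001
```

Request:
arm_command([
  {"dp": [-0.03,0,0],"angular": [0,0,0],"gripper": 0},
  {"dp": [-0.05,0,0],"angular": [0,0,0],"gripper": 0},
  {"dp": [-0.1,0,0],"angular": [0,0,0],"gripper": 0},
  {"dp": [-0.1,0,0],"angular": [0,0,0],"gripper": 0},
  {"dp": [-0.1,0,0],"angular": [0,0,0],"gripper": 0},
  {"dp": [-0.05,0,0],"angular": [0,0,0],"gripper": 0},
  {"dp": [0,0,0],"angular": [0,0,0],"gripper": 0},
  {"dp": [0,0,0],"angular": [0,0,0],"gripper": 0},
])

```text
clock: 23.6
position: [0.5566, 0.1554, 0.1285]
ee_rot: [0.609, -0.382, 0.588, 0.371]
contact_force: [-0.5, -0.8, -0.1]
width: 0.0
```

```bash
python3 st.py 2>&1 | grep -v Warn; python3 - <<'E'
from h import *
a=get_image("scene"); P=pts(a); hsv=cv2.cvtColor(a["image"],cv2.COLOR_BGR2HSV)
H,S,V=cv2.split(hsv); m=((H<8)|(H>172))&(S>150)&(V>80)&(P[...,0]<.7)&(P[...,0]>.5)&(abs(P[...,1]-.155)<.05)
print("tread z",np.percentile(P[m][:,2],[5,50,95]).round(4),m.sum())
l=(S<60)&(V>140)&(P[...,2]>.1)&(abs(P[...,1]-.07)<.025)&(P[...,0]>.65)&(P[...,0]<.78); q=P[l]
print("lid slope",np.polyfit(q[:,0],q[:,2],1).round(4))
E
```

```text
clock 23.75 z [0.12854 0.12847 0.12832 0.12824] Fz [-0.11 -0.06  0.7  -0.61] mean [-0.06 -0.23 -0.02]
lid prof []
tray px 509 blue 45 yellow 32
blue band med [0.602  0.0584 0.0632]
tread z [0.0591 0.0675 0.0701] 248
lid slope [0.0022 0.1188]
```

View pics/last.png

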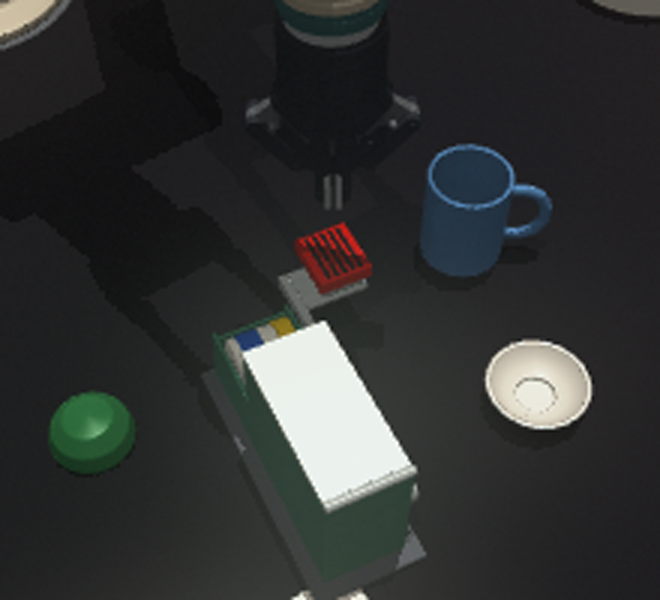

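The pedal is up and the tread is back at its start height. The lid is flat and shut, the pot is in the tray, the neighbours haven't moved, and the gripper is clear of everything.

```bash
python3 -c "
from rig import sign_off; print(sign_off())"
```

```text
the job is handed in; nothing more can be done
None
```

The pot is out of the dispenser and lying in the tray, and the job is handed in; no verdict was reported.

- **Pressing:** I pushed the middle of the tread down with the closed fingertips until the lid was right up, measured at about 0.896 rad. I then raised the force in small steps. The pot rolled out when the vertical force was about 17 N, roughly 18 N in total with the sideways part. That is slightly above the expected 8 to 16 N, but under the 20 N limit.
- **Easing back:** I let the force off first, then raised the pedal slowly over about 4.5 s, so the lid came down gently. I then backed the gripper off upwards.
- **Last checks:**
  - The tread's top is back at its starting height (0.070 m).
  - The lid is flat, with a slope of about 0.002.
  - The pot lies against the tray lip, as far as the part in front of the shut lid shows.
  - The gripper is clear, with the measured force at about 0 N.
  - By eye in the last picture, mug, dish and dome are where they stood; I did not measure them again.

No check failed or disagreed at the end. Early on, my first lid-angle estimate read too low (0.76 rad) because the lid's front flap got into the fit. I replaced it with a profile along the lid.

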